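# Squeeze-test rubber-nosed buffers and sort the soft one out

## Robot

A 6-joint arm with a two-finger parallel gripper is mounted at the origin on the work surface. World frame = base frame: x ahead of the robot, y to its left, z up, the work surface at z = 0. Lengths are in m, angles in rad, forces in N, time in s.
With the tool pointing down it reaches from about 0.325 to 0.775 m from the base axis. Payload 5.5 kg.
Tool frame: the origin (TCP) lies on the centre line of the jaws, within the pads' length; the fingertips stand env.tcp_to_tips ahead of it and the grasp point (between the pads) lies 11 mm behind it (env.tcp_to_tips is the distance from the TCP to the fingertips, in m); z points along the fingers, y is the line along which they close (so a half turn about z gives the same grasp; the last joint's range is limited). The gripper opens to 88 mm and grips with 3 to 60 N. Pads are 20 mm wide; open, the fingers measure 115 mm over their backs; the gripper's body (75 mm by 178 mm) begins 61 mm behind the grasp point.
Start: joints at [-1.194, 0.091, 1.231, -0, 1.82, -0.057], TCP at [0.252, -0.544, 0.231] pointing down, gripper open.
Joint ranges: [-2.87, 2.87], [-0.86, 2.18], [0.17, 2.46], [-1.51, 4.65], [0.06, 2.69], [-2.65, 2.65]. Speed limits (rad/s): [2.57, 2.57, 3.01, 3.14, 3.14, 3.14].

## Interface

Orientations are given as a unit quaternion [x, y, z, w].
In Python, from bench import env gives the robot as it stands. The module is installed in compiled form; this text tells all that it offers.
- The arm moves only by the shell command python3 -m crank 'ROWS' [FORCE]. ROWS is JSON, a list of rows, each a list of 3 entries, a list of its own where there are three numbers: the shift along the tool's x, y, z in cm, then the turn about the tool's z in degrees, then the opening, from 0 (shut) to 1 (fully open). A call has 1 to 20 rows; each row is the pose to reach, as a shift and turn from the pose commanded when the call began, along the tool's axes at that moment; what a row does not reach only later rows make up. A row lasts 1/8 s, in which the tool goes at most 62.5 mm and 10.7 degrees, less where a joint would pass 70% of its speed; a pose out of reach is approached as far as the arm can. A call with a gripper value outside its range is refused whole. The fingers move at their own pace and stop on an object; FORCE is the grip in N (left out, the last holds). Time passes only in rows, so rows that repeat a pose let the fingers close. It gives the time, the measured TCP pose, the force, the opening and the grip force at its end, in the units of the state.
- env.read_state(): the state, without advancing time (a new reading comes with each control period).
- env.capture(name): name is "scene" or "side" or "wrist"; returns (picture, depth): 384x512x3 uint8, red, green, blue; 384x512 float32, m along the optical axis (not along the pixel's ray), 0 where there is no reading.
- env.get_calibration(name): a dict with "camera_matrix" (3x3 intrinsics, pixels), "R" (3x3) and "t" (3): a world point X has camera coordinates R X + t; the wrist camera has in their place "hand_eye" (4x4, takes a point from camera to tool coordinates, whose origin is the TCP and whose axes are the flange's). Camera axes: x right, y down, z forward; pixel columns grow to the right and rows downward; lengths in m; the calibration is good to about 2 mm. A picture is of the moment at which its call begins: read the wrist's pose just before it. get_calibration takes no time and is no camera call.
- env.job_done(): hands the job in; it is judged then, once.
The state is a dict: "time_s": time; "joint_pos": joint angles; "qd": joint speeds; "effort": joint torques, N m; "eef_pos": TCP position; "orientation": TCP orientation; "force": force on the tool from outside, world axes, zero at the start; "ft_torque": the same for the moment, N m; "width": finger opening in m; "grip_force": force on a finger pad.
Only numpy, scipy, OpenCV 4.12 (cv2) and the standard library are available. Lean on these libraries where they do the work, as an engineer would, in place of code of your own. Each camera call takes 0.05 s, during which the arm holds its last target. There are 200 camera calls.

## Task

One of the three bump-stop buffers on the bench has gone soft: squeezed, its nose gives way and stays in, while a firm nose hardly moves. Find it by squeezing them across the nose with the fingers, never harder than 20 N, and stand it upright, nose pressed in, in the red reject bin. Seat the two firm buffers upright and fully home in the two pockets of the green carrier, one in each, lowering all gently without dropping or ramming, and leave the wrench, the jar and the bearing ring alone.

Things in the scene. Friction and masses are not known exactly. Their poses are not given: they have to be found in the camera images.
- buffer_a: One of 3 look-alike bump-stop buffers, 120-200 g: upright square housing 34 x 34 x 50 mm high (steel foot, aluminium above, brass dot on top), a round black rubber nose, 24 mm thick, sticking out 14 mm from one side, axis 34 mm up. Origin: centre of housing underside; z up, x along the nose: from -17 mm (flat back) to +31 mm (nose tip). Squeeze it along x, one finger on the back, one on the nose.
- buffer_a_tip (a point): Centre of the nose's end face on buffer_a: at the start 31 mm along x, 34 mm up. A firm nose is stiffly sprung: 10 to 12 N moves it about 1 mm and it springs back. The nose of the one soft buffer holds up to about 4 N, then under 8 N or more gives way by up to 7 mm and stays in. Unsqueezed they all look the same. Over 20 N would harm any of them.
- buffer_b: One of 3 look-alike bump-stop buffers, 120-200 g: upright square housing 34 x 34 x 50 mm high (steel foot, aluminium above, brass dot on top), a round black rubber nose, 24 mm thick, sticking out 14 mm from one side, axis 34 mm up. Origin: centre of housing underside; z up, x along the nose: from -17 mm (flat back) to +31 mm (nose tip). Squeeze it along x, one finger on the back, one on the nose.
- buffer_b_tip (a point): Centre of the nose's end face on buffer_b: at the start 31 mm along x, 34 mm up. A firm nose is stiffly sprung: 10 to 12 N moves it about 1 mm and it springs back. The nose of the one soft buffer holds up to about 4 N, then under 8 N or more gives way by up to 7 mm and stays in. Unsqueezed they all look the same. Over 20 N would harm any of them.
- buffer_c: One of 3 look-alike bump-stop buffers, 120-200 g: upright square housing 34 x 34 x 50 mm high (steel foot, aluminium above, brass dot on top), a round black rubber nose, 24 mm thick, sticking out 14 mm from one side, axis 34 mm up. Origin: centre of housing underside; z up, x along the nose: from -17 mm (flat back) to +31 mm (nose tip). Squeeze it along x, one finger on the back, one on the nose.
- buffer_c_tip (a point): Centre of the nose's end face on buffer_c: at the start 31 mm along x, 34 mm up. A firm nose is stiffly sprung: 10 to 12 N moves it about 1 mm and it springs back. The nose of the one soft buffer holds up to about 4 N, then under 8 N or more gives way by up to 7 mm and stays in. Unsqueezed they all look the same. Over 20 N would harm any of them.
- carrier: Green carrier plate, fixed to the bench, 90 (x) x 170 (y) x 18 mm, flat, with two square pockets in a row along its y. Origin: centre of its underside; z up.
- carrier_hole0 (a point): Centre of the mouth of a carrier pocket, 18 mm above the bench, -42.5 mm along the carrier's y. Pocket 39 x 39 mm, square with the carrier, 8 mm deep (floor 10 mm above the bench), small chamfer; a buffer's 34 mm square foot has 2.5 mm play each side. Buffers fit turned any of four ways; with the nose along the carrier's x the fingers stay clear of the other pocket.
- carrier_hole1 (a point): Centre of the mouth of a carrier pocket, 18 mm above the bench, 42.5 mm along the carrier's y. Pocket 39 x 39 mm, square with the carrier, 8 mm deep (floor 10 mm above the bench), small chamfer; a buffer's 34 mm square foot has 2.5 mm play each side. Buffers fit turned any of four ways; with the nose along the carrier's x the fingers stay clear of the other pocket.
- bin: Shallow red reject bin, fixed, open on top, 140 x 140 mm outside, walls 4 mm thick and 30 mm high. Origin: centre of its underside; z up.
- bin_in (a point): Centre of the reject bin's inner floor, about 4 mm above the bench; the floor is 132 x 132 mm.
- wrench: Bystander: a steel open-ended wrench lying on the bench. Origin under its middle, x along the shaft.
- jar: Bystander: a jar, 52 mm in diameter, 75 mm high, standing on the bench. Origin: centre of its underside.
- bearing: Bystander: a steel bearing ring, 60 mm in diameter, 16 mm high, lying on the bench. Origin: centre of its underside.
Things that resemble listed ones, but are neither listed nor needed, are in the scene too. Leave any pink look-alike of the buffer_a alone. Several things look just like the carrier: the one meant starts nearest to the robot's base.

How it is judged:
By the outcome, as a careful person would: the job done as asked, in the order asked, and still so for the second after the job is handed in, with the robot touching nothing.
It also fails if it takes over 66 s, if anything falls off the work surface, if the arm or the gripper's body presses on something with over 40 N, if the wrist force passes 120 N, or if a joint passes its speed limit or range.

## Working session

There is one attempt and no reset: what is moved stays moved. The work goes in short steps, Python scripts to look and compute and a shell command to move; the robot and the scene stay as the last step left them, time stands still between calls to the robot, and variables do not carry over. Pictures are saved under pics/ and viewed, at most 10 in all, crops included, and the job is handed in when it is done.

```bash
mkdir -p pics
python3 - <<'E'
from bench import env
import cv2,numpy as np
print(env.tcp_to_tips, env.read_state())
for n in("scene","side"):
    p,d=env.capture(n); np.savez(f"pics/{n}0.npz",p=p,d=d); cv2.imwrite(f"pics/{n}0.png",p[:,:,::-1]); print(env.get_calibration(n))
print(env.get_calibration("wrist"))
E
```

```text
0.008 {'time_s': 0.0, 'joint_pos': array([-1.19373726e+00,  9.18470798e-02,  1.23187154e+00, -4.25350293e-05,
        1.81983139e+00, -5.67036953e-02]), 'qd': array([ 0.00016897,  0.00099435, -0.00060278, -0.00058103, -0.00163415,
       -0.00141094]), 'effort': array([-2.07888661e-03, -4.46448934e+01, -4.06450939e+01,  6.96303276e-02,
        2.92054442e-02, -1.20190025e-04]), 'eef_pos': array([ 0.25204867, -0.54416994,  0.22952204]), 'orientation': array([ 9.76573934e-01,  2.15179910e-01, -1.76446147e-04, -9.62865522e-04]), 'force': array([0.91090876, 0.30105384, 0.62311927]), 'ft_torque': array([0.0375462 , 0.00058326, 0.04116195]), 'grip_force': 0.0, 'width': 0.0877190262439083}
{'camera_matrix': array([[397.21706945,   0.        , 257.02409229],
       [  0.        , 397.21706945, 189.69960379],
       [  0.        ,   0.        ,   1.        ]]), 'R': array([[-0.7666358 ,  0.64203408,  0.00786096],
       [ 0.52786695,  0.63718751, -0.56155904],
       [-0.36554895, -0.42636172, -0.82739933]]), 't': array([ 0.45819861, -0.28919495,  1.18785132])}
{'camera_matrix': array([[361.3
[... 172 characters left out ...]
0725844,  0.0096388 ],
       [ 0.00347313, -0.59188359, -0.80601597],
       [ 0.01155547,  0.80599077, -0.5918153 ]]), 't': array([-0.59894689,  0.03069131,  0.96663066])}
{'camera_matrix': array([[289.82223859,   0.        , 246.59436964],
       [  0.        , 289.82223859, 194.82671522],
       [  0.        ,   0.        ,   1.        ]]), 'hand_eye': array([[ 1.02329200e-03, -9.56775758e-01, -2.90824864e-01,
         8.11178946e-02],
       [ 9.99999429e-01,  8.89437944e-04,  5.92448508e-04,
         1.82407579e-04],
       [-3.08169702e-04, -2.90825304e-01,  9.56776122e-01,
        -1.53623255e-01],
       [ 0.00000000e+00,  0.00000000e+00,  0.00000000e+00,
         1.00000000e+00]])}
```

View pics/scene0.png

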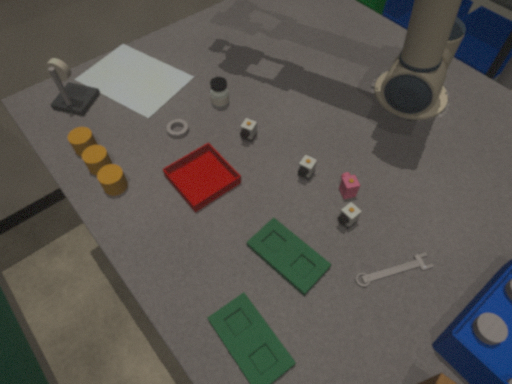

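View pics/side0.png

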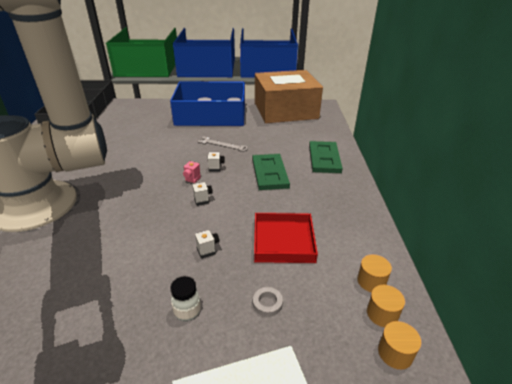

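Scene view: buffers at (248,129), (307,167) and (349,214), the pink look-alike at (349,185), the bin at (202,177), and the near carrier at (288,255). The side view shows all the noses pointing right (world +x), buffers at (206,242), (202,193) and (215,161), the near carrier at (270,171), and the bin at (285,237).

```bash
cat > h.py <<'E'
import numpy as np,cv2
from bench import env
from scipy.spatial.transform import Rotation as Ro
def cam(n,st=None):
    c=env.get_calibration(n);K=c["camera_matrix"]
    if n!="wrist": R=c["R"];return K,R.T,-R.T@c["t"]
    H=c["hand_eye"];Rt=Ro.from_quat(st["orientation"]).as_matrix()
    return K,Rt@H[:3,:3],Rt@H[:3,3]+st["eef_pos"]
def ray(C,uv):
    K,R,o=C;d=R@np.linalg.inv(K)@[uv[0],uv[1],1];return o,d
def plane(C,uv,z):
    o,d=ray(C,uv);return o+d*(z-o[2])/d[2]
def tri(C1,a,C2,b):
    o,d=ray(C1,a);p,e=ray(C2,b);s=np.linalg.lstsq(np.c_[d,-e],p-o,rcond=None)[0]
    x,y=o+s[0]*d,p+s[1]*e;return (x+y)/2,np.linalg.norm(x-y)
def blobs(m,amin):
    cs,_=cv2.findContours(m.astype(np.uint8),cv2.RETR_EXTERNAL,cv2.CHAIN_APPROX_NONE)
    return [c[:,0] for c in cs if cv2.contourArea(c)>=amin]
def cen(c):
    m=cv2.moments(c);return np.array([m['m10'],m['m01']])/m['m00']
def hsv(p): return cv2.cvtColor(p,cv2.COLOR_RGB2HSV).astype(int)
E
python3 - <<'E'
from h import *
px={"scene":[(248,129),(307,167),(349,214)],"side":[(206,242),(202,193),(215,161)]}
T={}
for n in px:
    f=np.load(f"pics/{n}0.npz");p=f['p'];H=hsv(p);C=cam(n)
    T[n]=[]
    br=(H[...,0]>8)&(H[...,0]<30)&(H[...,1]>70)&(H[...,2]>90)
    for u,v in px[n]:
        m=np.zeros_like(br);m[v-13:v+13,u-13:u+13]=br[v-13:v+13,u-13:u+13]
        ys,xs=np.nonzero(m);T[n].append((xs.mean(),ys.mean()));print(n,u,v,len(xs),T[n][-1])
    for nm,mk,z in(("green",(H[...,0]>60)&(H[...,0]<90)&(H[...,1]>110)&(H[...,2]>40),.018),("red",((H[...,0]<6)|(H[...,0]>174))&(H[...,1]>150),.03)):
        for c in blobs(mk,600):
            if c[:,0].min()<2 or c[:,0].max()>360 and n=="side": continue
            r=cv2.boxPoints(cv2.minAreaRect(c));a=cv2.approxPolyDP(c,0.06*cv2.arcLength(c,True),True)[:,0]
            print(n,nm,[plane(C,q,z)[:2].round(3).tolist() for q in a],'depth z at cen',)
for a,b in zip(T["scene"],T["side"]): print(tri(cam("scene"),a,cam("side"),b), plane(cam("scene"),a,.05),plane(cam("side"),b,.05))
E
```

```text
scene 248 129 13 (np.float64(248.46153846153845), np.float64(122.84615384615384))
scene 307 167 16 (np.float64(308.0), np.float64(160.5))
scene 349 214 21 (np.float64(351.04761904761904), np.float64(209.1904761904762))
scene red [[0.594, -0.198], [0.728, -0.203], [0.737, -0.057], [0.61, -0.054]] depth z at cen
side 206 242 19 (np.float64(203.89473684210526), np.float64(235.42105263157896))
side 202 193 11 (np.float64(199.54545454545453), np.float64(185.63636363636363))
side 215 161 7 (np.float64(213.28571428571428), np.float64(154.42857142857142))
side green [[0.589, 0.217], [0.608, 0.05], [0.687, 0.06], [0.671, 0.23]] depth z at cen
side green [[0.785, 0.317], [0.771, 0.143], [0.848, 0.138], [0.863, 0.304]] depth z at cen
side green [[-0.309, 1.572], [-0.08, 0.968], [0.176, 1.146], [0.032, 1.962]] depth z at cen
side red [[0.594, -0.073], [0.591, -0.233], [0.721, -0.236], [0.73, -0.077]] depth z at cen
(array([ 0.4801637 , -0.17603971,  0.05010235]), np.float64(1.154395819505601e-05)) [ 0.4801091  -0.17611562  0.05      ] [ 0.48013816 -0.175927    0.05      ]
(array([0.44742504, 0.01490191, 0.05009933]), np.float64(0.0004193678457297024)) [0.447117   0.01484049 0.05      ] [0.44760638 0.01486696 0.05      ]
(array([0.46932778, 0.17789167, 0.0495719 ]), np.float64(0.00024132770569104466)) [0.46972845 0.17800937 0.05      ] [0.46930313 0.17728042 0.05      ]
```

```bash
python3 -m crank '[[[36.8,-23.5,0],-65,1],[[36.8,-23.5,0],-65,1],[[36.8,-23.5,0],-65,1],[[36.8,-23.5,0],-65,1],[[36.8,-23.5,0],-65,1],[[36.8,-23.5,0],-65,1],[[36.8,-23.5,0],-65,1],[[36.8,-23.5,0],-65,1],[[36.8,-23.5,0],-65,1],[[36.8,-23.5,0],-65,1]]' 10
python3 - <<'E'
from h import *
st=env.read_state();p,d=env.capture("wrist");print(st["time_s"],st["eef_pos"],st["orientation"],st["joint_pos"],np.abs(st["qd"]).max())
np.savez("pics/w1.npz",p=p,d=d,e=st["eef_pos"],q=st["orientation"]);cv2.imwrite("pics/w1.png",p[:,:,::-1])
E
```

```text
time_s: 1.35
eef_pos: [0.4867, -0.1778, 0.2305]
orientation: [0.709, 0.705, -0.0, -0.0]
force: [-0.5, 0.0, -0.2]
width: 0.0881
grip_force: 0.0
1.35 [ 0.48669493 -0.1777894   0.23049193] [ 7.08761685e-01  7.05447958e-01 -2.12258211e-04 -8.23798078e-05] [-4.15682598e-01 -1.28905170e-01  1.44821538e+00 -3.46501887e-04
  1.82259025e+00 -4.11082552e-01] 0.006111608176318223
```

View pics/w1.png

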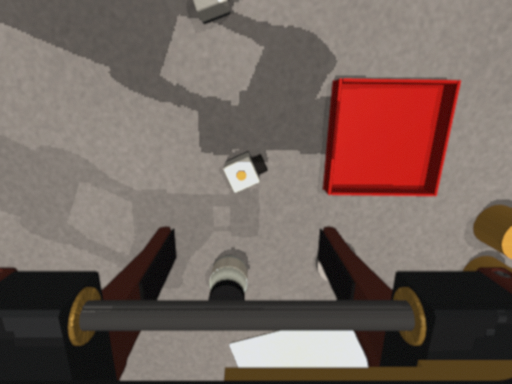

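The wrist view shows the first buffer's brass dot at (241,174) with its nose pointing up-right at (260,162). The bin is at (393,137) and the jar is at (228,275).

```bash
cat >> h.py <<'E'
def buf(p,C,uv,r=22):
    "brass dot, top square and nose of the buffer near pixel uv"
    u,v=map(int,uv);s=(slice(max(v-r,0),v+r),slice(max(u-r,0),u+r));off=np.array([s[1].start,s[0].start])
    H=hsv(p)[s];br=(H[...,0]>8)&(H[...,0]<32)&(H[...,1]>100)&(H[...,2]>110)
    ys,xs=np.nonzero(br);dot=np.array([xs.mean(),ys.mean()])+off
    top=((H[...,2]>175)&(H[...,1]<60))|br
    c=max(blobs(top,20),key=cv2.contourArea)+off
    w=np.array([plane(C,q,.05)[:2] for q in c])
    rc=cv2.minAreaRect((w*1000).astype(np.float32))
    ys,xs=np.nonzero(H[...,2]<45);n=np.array([xs.mean(),ys.mean()])+off if len(xs) else dot
    D=plane(C,dot,.05);N=plane(C,n,.034);a=np.degrees(np.arctan2(*(N-D)[1::-1]))
    e=rc[2]+90*np.round((a-rc[2])/90)
    return dict(dotpx=dot.round(1),dot=D.round(4),rect=np.round(rc[0],1),size=np.round(rc[1],1),yaw_rect=round(e,1),yaw_nose=round(a,1),npx=n.round(1))
def shot(name):
    st=env.read_state();p,d=env.capture("wrist");cv2.imwrite(f"pics/{name}.png",p[:,:,::-1])
    np.savez(f"pics/{name}.npz",p=p,d=d,eef_pos=st["eef_pos"],orientation=st["orientation"]);return p,cam("wrist",st),st
def load(name): f=np.load(f"pics/{name}.npz");return f["p"],cam("wrist",f)
E
python3 - <<'E'
from h import *
f=np.load("pics/w1.npz");p=f["p"];C=cam("wrist",dict(eef_pos=f["e"],orientation=f["q"]))
print(buf(p,C,(241,174)))
H=hsv(p);m=((H[...,0]<8)|(H[...,0]>172))&(H[...,1]>150)&(H[...,2]>60)
c=max(blobs(m,500),key=cv2.contourArea);a=cv2.approxPolyDP(c,.05*cv2.arcLength(c,True),True)[:,0];print(a.tolist())
for z in(.03,0): 
    P=np.array([plane(C,q,z)[:2] for q in a]);print(z,P.round(3).tolist(),P.mean(0),np.linalg.norm(np.diff(P,axis=0),axis=1))
E
```

```text
{'dotpx': array([240.9, 175. ]), 'dot': array([ 0.4812, -0.1748,  0.05  ]), 'rect': array([ 481.5, -174.7]), 'size': array([33.4, 33.2]), 'yaw_rect': np.float64(23.7), 'yaw_nose': np.float64(28.8), 'npx': array([258.1, 162.9])}
[[334, 81], [327, 192], [435, 195], [460, 81]]
0.03 [[0.588, -0.07], [0.59, -0.202], [0.729, -0.207], [0.732, -0.07]] [ 0.65971898 -0.13722209] [0.13206982 0.13853967 0.13612958]
0 [[0.597, -0.068], [0.599, -0.211], [0.749, -0.216], [0.753, -0.068]] [ 0.67428757 -0.14061629] [0.14325902 0.15027701 0.14766273]
```

```bash
python3 -m crank '[[[0.6,0.1,5],-24,1],[[0.6,0.1,10],-24,1],[[0.6,0.1,14],-24,1],[[0.6,0.1,18],-24,1],[[0.6,0.1,20.8],-24,1],[[0.6,0.1,20.8],-24,0.6],[[0.6,0.1,20.8],-24,0.6],[[0.6,0.1,20.8],-24,0.6],[[0.6,0.1,20.8],-24,0.6]]' 10
python3 -m crank '[[[0,0,0],0,0.5],[[0,0,0],0,0.4],[[0,0,0],0,0.3],[[0,0,0],0,0.2],[[0,0,0],0,0.2],[[0,0,0],0,0.2]]' 10
```

```text
time_s: 2.52
eef_pos: [0.489, -0.1709, 0.024]
orientation: [0.546, 0.838, 0.0, 0.001]
force: [-1.0, -0.5, 0.8]
width: 0.0532
grip_force: 0.7
time_s: 3.28
eef_pos: [0.4884, -0.171, 0.0235]
orientation: [0.546, 0.838, -0.0, 0.0]
force: [-2.9, -1.0, 5.4]
width: 0.0473
grip_force: 10.0
```

```bash
python3 -m crank '[[[0,0,0],0,0.2],[[0,0,0],0,0.2],[[0,0,0],0,0.2],[[0,0,0],0,0.2]]' 12
python3 -m crank '[[[0,0,0],0,0.7],[[0,0,0],0,1],[[0,0,0],0,1],[[0,0,-5],5,1],[[0,0,-11],15,1],[[0,0,-17],24,1],[[0,0,-20],24,1],[[0,0,-20],24,1]]' 10
```

```text
time_s: 3.78
eef_pos: [0.4883, -0.171, 0.0235]
orientation: [0.546, 0.838, -0.0, 0.0]
force: [-4.2, -1.6, 5.7]
width: 0.0471
grip_force: 12.0
time_s: 4.78
eef_pos: [0.4894, -0.1709, 0.2257]
orientation: [0.708, 0.706, 0.001, 0.003]
force: [-0.6, 0.6, -0.0]
width: 0.0879
grip_force: 0.0
```

Buffer 1 is firm: 47.1 mm wide at 12 N. On to the second.

```bash
python3 -m crank '[[[18.6,-3.5,0],0,1],[[18.6,-3.5,0],0,1],[[18.6,-3.5,0],0,1],[[18.6,-3.5,0],0,1],[[18.6,-3.5,0],0,1],[[18.6,-3.5,0],0,1]]'
python3 - <<'E'
from h import *
p,C,st=shot("w2");print(st["eef_pos"],st["orientation"])
u=C[0]@C[1].T@(np.array([.447,.015,.05])-C[2]);u=u/u[2];print(u);print(buf(p,C,u[:2]))
E
```

```text
time_s: 5.52
eef_pos: [0.4539, 0.0144, 0.2217]
orientation: [0.709, 0.706, -0.001, -0.0]
force: [0.3, -0.1, -0.5]
width: 0.0877
grip_force: 0.0
[0.45388378 0.01435011 0.22167515] [ 7.08637692e-01  7.05572156e-01 -6.21726250e-04 -4.09410410e-04]
[239.78052608 178.76242046   1.        ]
{'dotpx': array([241., 178.]), 'dot': array([0.4484, 0.0159, 0.05  ]), 'rect': array([448.6,  16.1]), 'size': array([33.1, 33.4]), 'yaw_rect': np.float64(18.2), 'yaw_nose': np.float64(26.1), 'npx': array([257.9, 166.8])}
```

View pics/w2.png

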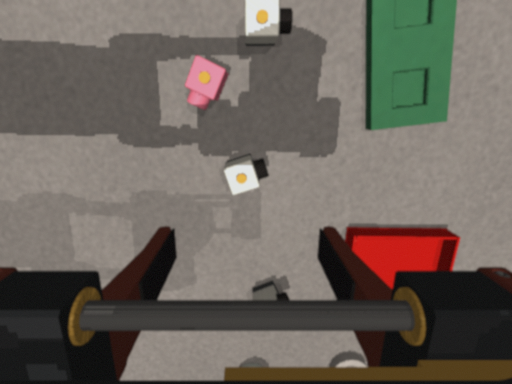

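Buffer 2's dot is at (241,178) with its nose up-right. Buffer 3 is at (262,17) with its nose pointing right, the pink one is at (204,78), and the carrier is at upper right.

```bash
python3 -m crank '[[[0.4,0.1,5],-9,1],[[0.4,0.1,10],-18,1],[[0.4,0.1,14],-18,1],[[0.4,0.1,17.5],-18,1],[[0.4,0.1,19.8],-18,1],[[0.4,0.1,19.8],-18,0.6],[[0.4,0.1,19.8],-18,0.6],[[0.4,0.1,19.8],-18,0.6],[[0.4,0.1,19.8],-18,0.6]]' 10
python3 -m crank '[[[0,0,0],0,0.5],[[0,0,0],0,0.4],[[0,0,0],0,0.3],[[0,0,0],0,0.2],[[0,0,0],0,0.2],[[0,0,0],0,0.2],[[0,0,0],0,0.2],[[0,0,0],0,0.2]]' 11
```

```text
time_s: 6.7
eef_pos: [0.4555, 0.0195, 0.0257]
orientation: [0.589, 0.808, 0.001, 0.001]
force: [-0.1, 0.9, 0.4]
width: 0.0537
grip_force: 0.0
time_s: 7.7
eef_pos: [0.4547, 0.0194, 0.0253]
orientation: [0.589, 0.808, -0.0, 0.0]
force: [-4.2, -1.4, 4.4]
width: 0.041
grip_force: 11.0
```

Buffer 2 gave way to 41 mm, so it is the soft one. I'll lift it and carry it to above the bin.

```bash
python3 -m crank '[[[0,0,-1],0,0.2],[[0,0,-3],0,0.2],[[0,0,-5.5],0,0.2],[[0,0,-8],0,0.2],[[-2,1.5,-9],2,0.2],[[-5,3.5,-9],5,0.2],[[-9,6.2,-9],9,0.2],[[-13,9,-9],13,0.2],[[-17,11.8,-9],17,0.2],[[-19.8,13.8,-9],18,0.2],[[-21.2,14.7,-9],18,0.2],[[-21.2,14.7,-9],18,0.2],[[-21.2,14.7,-9],18,0.2]]'
python3 - <<'E'
from h import *
p,C,st=shot("w3");print(st["eef_pos"],st["orientation"],st["width"])
H=hsv(p);m=((H[...,0]<8)|(H[...,0]>172))&(H[...,1]>150)&(H[...,2]>60)
c=max(blobs(m,500),key=cv2.contourArea);a=cv2.approxPolyDP(c,.03*cv2.arcLength(c,True),True)[:,0];print([(q.tolist(),plane(C,q,.03)[:2].round(3).tolist()) for q in a])
E
```

```text
time_s: 9.32
eef_pos: [0.6594, -0.1366, 0.1145]
orientation: [0.708, 0.706, -0.0, -0.0]
force: [0.1, 0.1, -1.6]
width: 0.0408
grip_force: 11.0
[ 0.65938478 -0.13657651  0.11454657] [ 7.07865719e-01  7.06346954e-01 -1.02964292e-05 -3.23109700e-04] 0.040753238155056846
[([164, 123], [0.595, -0.069]), ([174, 270], [0.593, -0.202]), ([218, 210], [0.635, -0.142]), ([265, 210], [0.676, -0.143]), ([321, 271], [0.73, -0.203]), ([336, 124], [0.732, -0.07])]
```

View pics/w3.png

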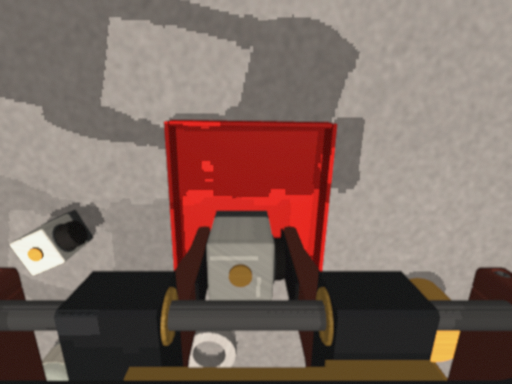

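The buffer hangs upright over the bin, with its dot at (240,275) and its nose pushed in on the right. The bin rim is centred at about (0.663, -0.136).

```bash
python3 -m crank '[[[0,0.3,2],0,0.2],[[0,0.3,4.5],0,0.2],[[0,0.3,6.5],0,0.2],[[0,0.3,7.5],0,0.2],[[0,0.3,8],0,0.2],[[0,0.3,8.2],0,0.2],[[0,0.3,8.3],0,0.2],[[0,0.3,8.4],0,0.2],[[0,0.3,8.4],0,0.2],[[0,0.3,8.4],0,0.2]]'
```

```text
time_s: 10.62
eef_pos: [0.6628, -0.1372, 0.0308]
orientation: [0.708, 0.706, 0.0, 0.0]
force: [0.4, -0.0, -0.8]
width: 0.0407
grip_force: 11.0
```

```bash
python3 -m crank '[[[0,0,0.05],0,0.2],[[0,0,0.1],0,0.2],[[0,0,0.15],0,0.2],[[0,0,0.15],0,0.2],[[0,0,0.15],0,0.2]]'
```

```text
time_s: 11.25
eef_pos: [0.6628, -0.1372, 0.0294]
orientation: [0.708, 0.706, 0.0, 0.0]
force: [-1.4, 0.2, 2.1]
width: 0.0408
grip_force: 11.0
```

```bash
python3 -m crank '[[[0,0,0],0,0.5],[[0,0,0],0,0.55],[[0,0,0],0,0.6],[[0,0,0],0,0.65],[[0,0,-1],0,0.65],[[0,0,-4],0,0.65],[[0,0,-9],0,0.65],[[0,0,-12],0,0.8],[[-1,-5,-14],-8,1],[[-2,-11,-14],-16,1],[[-3.4,-17.4,-14],-24,1],[[-3.4,-17.4,-14],-24,1],[[-3.4,-17.4,-14],-24,1]]'
python3 - <<'E'
from h import *
p,C,st=shot("w4");print(st["eef_pos"],st["orientation"])
u=C[0]@C[1].T@(np.array([.482,-.174,.05])-C[2]);u=u/u[2];print(u);print(buf(p,C,u[:2],34))
E
```

```text
time_s: 12.88
eef_pos: [0.4891, -0.1709, 0.1705]
orientation: [0.546, 0.838, 0.0, 0.001]
force: [0.3, -0.5, -0.0]
width: 0.0879
grip_force: 0.0
[ 0.48907669 -0.17094099  0.17045841] [5.46287425e-01 8.37596745e-01 3.74520029e-04 1.26565020e-03]
[237.36986127 191.1431129    1.        ]
{'dotpx': array([238.9, 191.8]), 'dot': array([ 0.4836, -0.174 ,  0.05  ]), 'rect': array([ 485.8, -179. ]), 'size': array([32. , 20.7]), 'yaw_rect': np.float64(24.3), 'yaw_nose': np.float64(26.1), 'npx': array([263. , 186.5])}
```

View pics/w4.png

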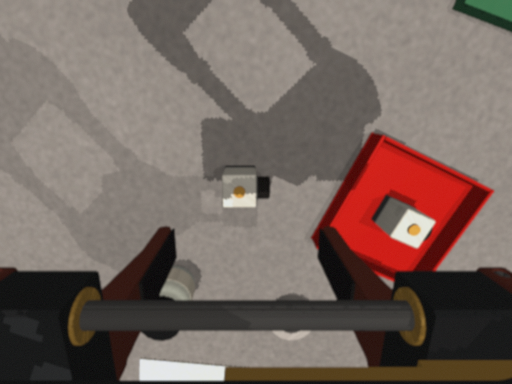

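The soft buffer stands upright in the bin at (405,222). Buffer 1 is at (239,191), square to the jaws.

```bash
python3 -m crank '[[[0,0,5],0,1],[[0,0,9],0,1],[[0,0,12.5],0,1],[[0,0,14.6],0,1],[[0,0,14.6],0,0.6],[[0,0,14.6],0,0.6],[[0,0,14.6],0,0.6],[[0,0,14.6],0,0.5],[[0,0,14.6],0,0.4],[[0,0,14.6],0,0.3],[[0,0,14.6],0,0.3],[[0,0,14.6],0,0.3]]' 12
python3 -m crank '[[[0,0,-1],0,0.3],[[0,0,-3],0,0.3],[[0,0,-6],0,0.3],[[0,0,-9],0,0.3],[[0,0,-9],0,0.3]]'
```

```text
time_s: 14.42
eef_pos: [0.4889, -0.1711, 0.0241]
orientation: [0.546, 0.838, -0.0, 0.001]
force: [-1.3, -1.1, 5.5]
width: 0.0468
grip_force: 12.0
time_s: 15.05
eef_pos: [0.4904, -0.1714, 0.117]
orientation: [0.546, 0.838, 0.001, 0.003]
force: [-0.6, -0.9, -1.8]
width: 0.0468
grip_force: 12.0
```

Run:
```python
from h import *
p,C=load("w2");H=hsv(p);m=(H[...,0]>60)&(H[...,0]<95)&(H[...,1]>100)&(H[...,2]>30)
c=max(blobs(m,500),key=cv2.contourArea);w=np.array([plane(C,q,.018)[:2] for q in c]);
a=cv2.approxPolyDP(c,.02*cv2.arcLength(c,True),True)[:,0];print([(q.tolist(),plane(C,q,.018)[:2].round(4).tolist()) for q in a])
```

```text
[([368, 0], [0.5853, 0.2027]), ([367, 126], [0.5998, 0.0713]), ([445, 119], [0.6919, 0.0792]), ([455, 0], [0.6783, 0.2024])]
```

```bash
python3 -m crank '[[[0.5,1,-1],1,0.3],[[2,3.5,-3],4,0.3],[[4.5,7.5,-5],8,0.3],[[7,12,-6],12,0.3],[[9.5,16.5,-6],16,0.3],[[11.2,19.5,-6],17.6,0.3],[[11.8,20.5,-6],17.6,0.3],[[11.8,20.5,-6],17.6,0.3],[[11.8,20.5,-6],17.6,0.3]]'
python3 - <<'E'
from h import *
p,C,st=shot("w5");print(st["time_s"],st["eef_pos"],st["orientation"])
E
```

```text
time_s: 16.18
eef_pos: [0.6279, 0.0189, 0.173]
orientation: [0.668, 0.744, -0.0, -0.0]
force: [-0.7, -0.1, -1.9]
width: 0.0468
grip_force: 12.0
16.175 [0.62789987 0.01889642 0.17295765] [ 6.67821827e-01  7.44321089e-01 -3.47123014e-04 -5.70395317e-05]
```

View pics/w5.png

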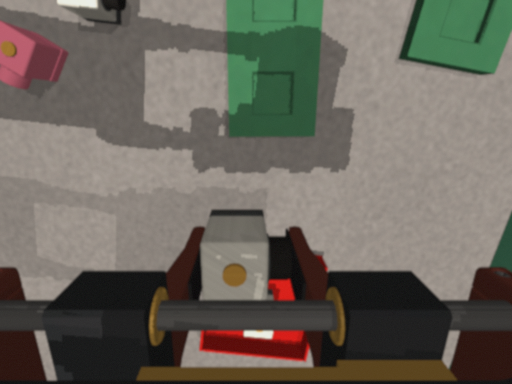

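The carrier's near end is at rows up to 136 and columns 229-317, with its near pocket at (272,93). Buffer 3 is at upper left (100,5). The held buffer is upright at (235,270). I'll take a second, closer view for height.

```bash
python3 -m crank '[[[2,0,0],0,0.3],[[5,0,0],0,0.3],[[7,0,0],0,0.3],[[7,0,0],0,0.3],[[7,0,0],0,0.3]]'
python3 - <<'E'
from h import *
p,C,st=shot("w6");print(st["time_s"],st["eef_pos"],st["orientation"])
K={}
for n in("w5","w6"):
    p,C=load(n);H=hsv(p);m=(H[...,0]>60)&(H[...,0]<95)&(H[...,1]>90)&(H[...,2]>25)
    m[:, 370:]=0;m[:, :180]=0
    c=max(blobs(m,500),key=cv2.contourArea);a=cv2.approxPolyDP(c,.02*cv2.arcLength(c,True),True)[:,0];a=a[np.argsort(-a[:,1])][:2];a=a[np.argsort(a[:,0])]
    K[n]=(C,a);print(n,[(q.tolist(),plane(C,q,.018)[:2].round(4).tolist()) for q in a])
    q=np.array([plane(C,x,.018)[:2] for x in c])
    # side edges
    for s,cond in(("L",c[:,0]<np.median(c[:,0])-25),("R",c[:,0]>np.median(c[:,0])+25)):
        pass
    L=q[(c[:,0]<a[0,0]+6)&(c[:,1]<a[0,1]-8)&(c[:,1]>4)];R=q[(c[:,0]>a[1,0]-6)&(c[:,1]<a[1,1]-8)&(c[:,1]>4)];B=q[(c[:,1]>a[:,1].min()-5)&(c[:,0]>a[0,0]+8)&(c[:,0]<a[1,0]-8)]
    for nm,e in zip("LRB",(L,R,B)):
        v=cv2.fitLine((e*1000).astype(np.float32),cv2.DIST_HUBER,0,.01,.01).ravel();print(nm,v.round(3),len(e))
for i in(0,1): print(tri(K["w5"][0],K["w5"][1][i],K["w6"][0],K["w6"][1][i]))
cv2.imwrite("pics/w6c.png",cv2.resize(cv2.cvtColor(p[0:260,180:380],cv2.COLOR_RGB2BGR),None,fx=2.3,fy=2.3))
E
```

```text
time_s: 16.85
eef_pos: [0.6208, 0.0893, 0.1732]
orientation: [0.667, 0.745, -0.0, 0.0]
force: [0.3, -0.3, -1.5]
width: 0.0467
grip_force: 12.0
16.85 [0.62080639 0.08931982 0.1731788 ] [ 6.67470236e-01  7.44636419e-01 -1.84797467e-04  2.31559807e-04]
w5 [([230, 134], [0.606, 0.0696]), ([313, 134], [0.6923, 0.079])]
L [ 1.14000e-01 -9.94000e-01  5.98918e+02  1.32469e+02] 121
R [ 1.12000e-01 -9.94000e-01  6.84046e+02  1.52748e+02] 121
B [9.94000e-01 1.09000e-01 6.41812e+02 7.24530e+01] 66
w6 [([231, 198], [0.6066, 0.07]), ([308, 198], [0.6922, 0.0795])]
L [ 1.14000e-01 -9.93000e-01  5.95460e+02  1.63501e+02] 167
R [ 1.14000e-01 -9.93000e-01  6.81528e+02  1.73815e+02] 173
B [9.91000e-01 1.34000e-01 6.46593e+02 7.38570e+01] 60
(array([0.606265  , 0.06943437, 0.01623138]), np.float64(0.0006706201986213755))
(array([0.69276704, 0.07889356, 0.01601326]), np.float64(7.70953433763824e-05))
```

View pics/w6c.png

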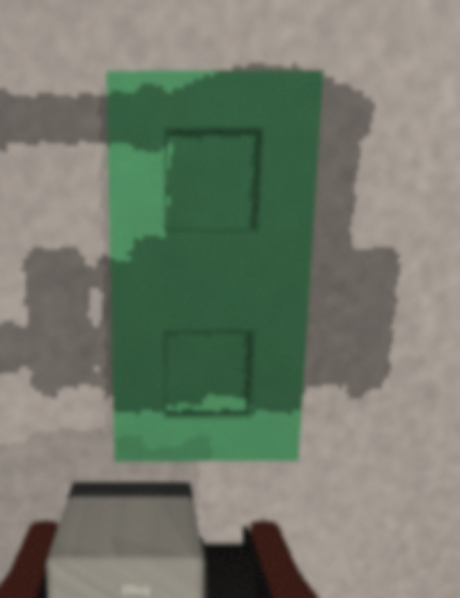

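The crop shows the near pocket at about (251-290, 144-180) and the far pocket at (252-293, 57-100), both empty.

Run:
```python
from h import *
p,C=load("w6")
f=lambda x,y:plane(C,(180+x/2.3,y/2.3),.018)[:2]
for nm,q in dict(near=[(164,331),(252,331),(249,414),(164,414)],far=[(166,130),(262,130),(258,231),(166,231)],plate=[(107,71),(323,71),(299,460),(115,460)]).items():
    P=np.array([f(*a) for a in q]);print(nm,P.round(4).tolist(),P.mean(0).round(4),np.linalg.norm(P-np.roll(P,1,0),axis=1).round(4))
yw=np.radians(6.55);ey=np.array([-np.sin(yw),np.cos(yw)])
# held buffer: dot on its top
H=hsv(p);br=(H[...,0]>8)&(H[...,0]<32)&(H[...,1]>100)&(H[...,2]>90);br[:200]=0;br[320:]=0;br[:,:205]=0;br[:,275:]=0
ys,xs=np.nonzero(br);d=plane(C,(xs.mean(),ys.mean()),.1732-.0241+.05);e=d-np.r_[.6208,.0893,0]
ex=np.array([ey[1],-ey[0]]);print("dot",len(xs),xs.mean(),ys.mean(),"rel TCP along ex,ey",e[:2]@ex,e[:2]@ey)
```

```text
near [[0.6223, 0.1321], [0.6625, 0.1366], [0.6671, 0.0976], [0.6268, 0.0931]] [0.6447 0.1149] [0.0393 0.0405 0.0393 0.0406]
far [[0.6135, 0.216], [0.6538, 0.2205], [0.6585, 0.1801], [0.6182, 0.1757]] [0.636  0.1981] [0.0406 0.0406 0.0406 0.0405]
plate [[0.5867, 0.2354], [0.6754, 0.2452], [0.6948, 0.0774], [0.6057, 0.0676]] [0.6407 0.1564] [0.1689 0.0892 0.169  0.0896]
dot 423 234.0260047281324 274.73995271867614 rel TCP along ex,ey -0.005395068878488358 -0.000452931690592817
```

```bash
python3 -m crank '[[[2,0.6,0],-0.3,0.3],[[6,1.8,0],-0.3,0.3],[[9.5,3,0],-0.3,0.3],[[10.7,3.3,1],-0.3,0.3],[[10.7,3.3,4],-0.3,0.3],[[10.7,3.3,8],-0.3,0.3],[[10.7,3.3,10.5],-0.3,0.3],[[10.7,3.3,11.5],-0.3,0.3],[[10.7,3.3,11.5],-0.3,0.3],[[10.7,3.3,11.5],-0.3,0.3],[[10.7,3.3,11.5],-0.3,0.3]]'
python3 - <<'E'
from h import *
p,C,st=shot("w7");print(st["time_s"],st["eef_pos"],st["orientation"])
cv2.imwrite("pics/w7c.png",cv2.resize(cv2.cvtColor(p[120:384,120:400],cv2.COLOR_RGB2BGR),None,fx=2.1,fy=2.1))
E
```

```text
time_s: 18.27
eef_pos: [0.6428, 0.1998, 0.0599]
orientation: [0.666, 0.746, 0.001, 0.001]
force: [0.9, 0.4, -1.7]
width: 0.0465
grip_force: 12.0
18.275 [0.64276207 0.19980133 0.05991579] [0.66554864 0.74635329 0.00110281 0.00075179]
```

View pics/w7c.png

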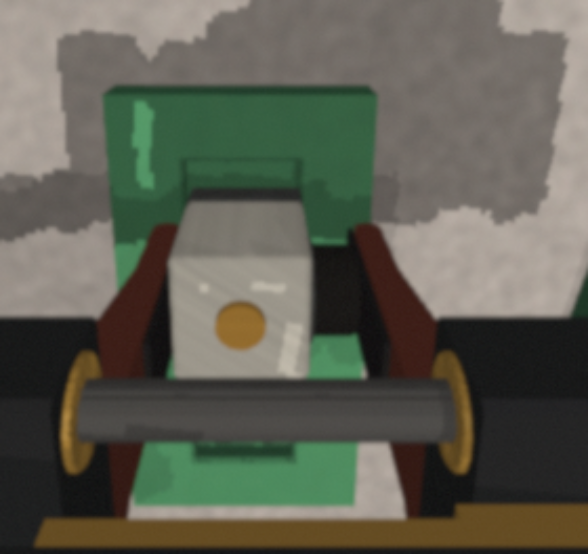

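Run:
```python
from h import *
p,C=load("w7")
f=lambda x,y,z:plane(C,(120+x/2.1,120+y/2.1),z)[:2]
yw=np.radians(6.5);ex=np.array([np.cos(yw),np.sin(yw)]);ey=np.array([-ex[1],ex[0]])
zf=.0599-.0241
F=(f(189,188,zf)+f(303,188,zf))/2-ey*.017
Pk=(f(182,158,.018)+f(301,158,.018))/2-ey*.0195
print(F,np.linalg.norm(f(189,188,zf)-f(303,188,zf)),Pk,np.linalg.norm(f(182,158,.018)-f(301,158,.018)),"move ex,ey",(Pk-F)@ex,(Pk-F)@ey)
```

```text
[0.63777027 0.19845518] 0.03534964982708561 [0.63562518 0.19999383] 0.03998164255387849 move ex,ey -0.0019571175790048826 0.001771588109276342
```

```bash
python3 -m crank '[[[0.05,-0.17,0],0,0.3],[[0.05,-0.17,0.5],0,0.3],[[0.05,-0.17,1],0,0.3],[[0.05,-0.17,1.3],0,0.3],[[0.05,-0.17,1.6],0,0.3],[[0.05,-0.17,1.8],0,0.3],[[0.05,-0.17,2],0,0.3],[[0.05,-0.17,2.1],0,0.3],[[0.05,-0.17,2.1],0,0.3],[[0.05,-0.17,2.1],0,0.3]]'
```

```text
time_s: 19.58
eef_pos: [0.6403, 0.2, 0.0373]
orientation: [0.666, 0.746, 0.0, 0.0]
force: [-1.2, 0.4, -2.3]
width: 0.0468
grip_force: 12.0
```

```bash
python3 -m crank '[[[0,0,0.1],0,0.3],[[0,0,0.15],0,0.3],[[0,0,0.2],0,0.3],[[0,0,0.25],0,0.3],[[0,0,0.3],0,0.3],[[0,0,0.3],0,0.3],[[0,0,0.3],0,0.3]]'
```

```text
time_s: 20.45
eef_pos: [0.6402, 0.1999, 0.0342]
orientation: [0.666, 0.746, 0.0, 0.0]
force: [-1.2, 1.1, -0.4]
width: 0.0468
grip_force: 12.0
```

```bash
python3 -m crank '[[[0,0,0.05],0,0.3],[[0,0,0.05],0,0.5],[[0,0,0.05],0,0.6],[[0,0,0.05],0,0.7],[[0,0,0.05],0,0.8],[[0,0,-1],0,0.8],[[0,0,-4],0,0.8],[[0,0,-9],0,0.9],[[0,-3,-13],3,1],[[0,-9,-16.5],6.5,1],[[-0.3,-14,-16.5],6.5,1],[[-0.3,-16.6,-16.5],6.5,1],[[-0.3,-16.6,-16.5],6.5,1],[[-0.3,-16.6,-16.5],6.5,1]]'
python3 - <<'E'
from h import *
p,C,st=shot("w8");print(st["time_s"],st["eef_pos"],st["orientation"])
u=C[0]@C[1].T@(np.array([.470,.178,.05])-C[2]);u=u/u[2];print(u);print(buf(p,C,u[:2],34))
E
```

```text
time_s: 22.2
eef_pos: [0.4764, 0.1781, 0.1996]
orientation: [0.707, 0.707, 0.0, 0.0]
force: [-0.1, 0.1, -0.1]
width: 0.0879
grip_force: 0.0
22.2 [0.47636108 0.17809727 0.19959894] [7.06781514e-01 7.07431673e-01 4.71704614e-04 3.11799292e-04]
[239.45893944 184.35412962   1.        ]
{'dotpx': array([239.9, 183. ]), 'dot': array([0.4705, 0.1796, 0.05  ]), 'rect': array([470.5, 175.5]), 'size': array([32.8, 23.6]), 'yaw_rect': np.float64(0.1), 'yaw_nose': np.float64(2.6), 'npx': array([262. , 178.5])}
```

View pics/w8.png

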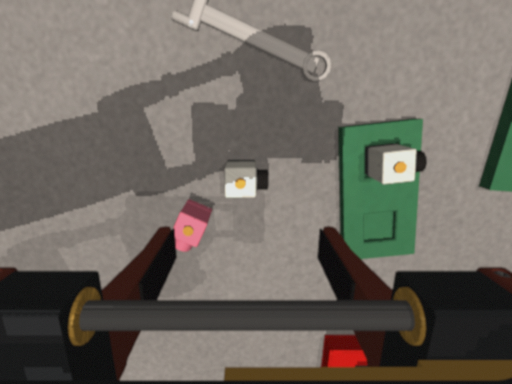

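Buffer 1 sits in the far pocket at (392,164). Buffer 3 is at (240,183), square to the jaws. The pink one at (188,230) is clear of the finger path, by about 13 mm at the near corner.

```bash
python3 -m crank '[[[0.15,0.1,5],0,0.85],[[0.15,0.1,10],0,0.85],[[0.15,0.1,14],0,0.85],[[0.15,0.1,16.5],0,0.85],[[0.15,0.1,17.5],0,0.8],[[0.15,0.1,17.5],0,0.6],[[0.15,0.1,17.5],0,0.6],[[0.15,0.1,17.5],0,0.5],[[0.15,0.1,17.5],0,0.4],[[0.15,0.1,17.5],0,0.3],[[0.15,0.1,17.5],0,0.3],[[0.15,0.1,17.5],0,0.3],[[0.15,0.1,17.5],0,0.3]]' 12
```

```text
time_s: 23.88
eef_pos: [0.4771, 0.1798, 0.0256]
orientation: [0.707, 0.708, 0.001, 0.0]
force: [-2.0, -0.6, 5.0]
width: 0.0469
grip_force: 12.0
```

```bash
python3 -m crank '[[[0,0,-1],0,0.3],[[0,0,-3],0,0.3],[[0,0,-6],0,0.3],[[0,0,-9],0,0.3],[[-1,2,-10],-1,0.3],[[-3,6,-10],-3,0.3],[[-5,11,-10],-5,0.3],[[-6.2,15.5,-10],-6.5,0.3],[[-6.4,17.3,-10],-6.5,0.3],[[-6.4,17.3,-9],-6.5,0.3],[[-6.4,17.3,-6.5],-6.5,0.3],[[-6.4,17.3,-4.5],-6.5,0.3],[[-6.4,17.3,-3.5],-6.5,0.3],[[-6.4,17.3,-3.5],-6.5,0.3],[[-6.4,17.3,-3.5],-6.5,0.3]]'
python3 - <<'E'
from h import *
p,C,st=shot("w9");print(st["time_s"],st["eef_pos"],st["orientation"])
cv2.imwrite("pics/w9c.png",cv2.resize(cv2.cvtColor(p[120:384,120:400],cv2.COLOR_RGB2BGR),None,fx=2.1,fy=2.1))
E
```

```text
time_s: 25.75
eef_pos: [0.6501, 0.1158, 0.0603]
orientation: [0.665, 0.746, 0.001, 0.001]
force: [0.5, -0.2, -1.0]
width: 0.0466
grip_force: 12.0
25.75 [0.65012457 0.11581402 0.06030796] [6.65485697e-01 7.46410131e-01 6.27065446e-04 5.56821865e-04]
```

View pics/w9c.png

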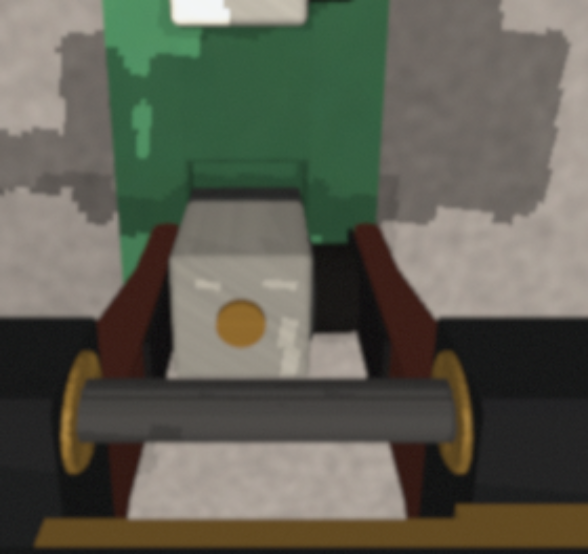

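The foot (190-302) is centred on the near pocket (189-307). This is the last picture I'll view.

```bash
python3 -m crank '[[[0,0,0.5],0,0.3],[[0,0,1],0,0.3],[[0,0,1.3],0,0.3],[[0,0,1.6],0,0.3],[[0,0,1.8],0,0.3],[[0,0,2],0,0.3],[[0,0,2.1],0,0.3],[[0,0,2.1],0,0.3],[[0,0,2.1],0,0.3]]'
python3 -m crank '[[[0,0,0.1],0,0.3],[[0,0,0.15],0,0.3],[[0,0,0.2],0,0.3],[[0,0,0.25],0,0.3],[[0,0,0.3],0,0.3],[[0,0,0.3],0,0.3],[[0,0,0.3],0,0.3]]'
```

```text
time_s: 26.92
eef_pos: [0.6498, 0.1157, 0.0383]
orientation: [0.666, 0.746, 0.0, 0.0]
force: [0.1, 0.4, -1.8]
width: 0.0469
grip_force: 12.0
time_s: 27.8
eef_pos: [0.6498, 0.1157, 0.0357]
orientation: [0.666, 0.746, 0.0, 0.0]
force: [-2.7, -0.9, 3.9]
width: 0.0465
grip_force: 12.0
```

```bash
python3 -m crank '[[[0,0,0],0,0.5],[[0,0,0],0,0.6],[[0,0,0],0,0.7],[[0,0,0],0,0.8],[[0,0,-1],0,0.8],[[0,0,-4],0,0.8],[[0,0,-9],0,0.9],[[0,0,-14],0,1],[[-4,-4,-19],0,1],[[-9,-9,-20],0,1],[[-14,-14,-20],0,1],[[-18,-18,-20],0,1],[[-18,-18,-20],0,1],[[-18,-18,-20],0,1]]'
python3 - <<'E'
from h import *
P={}
ex={"far":(.634,.199,.06),"near":(.6435,.115,.06),"bin":(.656,-.138,.054)}
for n in("scene","side"):
    p,d=env.capture(n);H=hsv(p);K,R,o=C=cam(n)
    br=(H[...,0]>8)&(H[...,0]<30)&(H[...,1]>70)&(H[...,2]>90)
    for k,w in ex.items():
        u=K@R.T@(np.array(w)-o);u,v=(u[:2]/u[2]).round().astype(int)
        ys,xs=np.nonzero(br[v-6:v+7,u-6:u+7])
        P[n,k]=(xs.mean()+u-6,ys.mean()+v-6) if len(xs) else None;print(n,k,(u,v),len(xs),P[n,k])
for k in ex:
    if P["scene",k] and P["side",k]: print(k,tri(cam("scene"),P["scene",k],cam("side"),P["side",k]))
print(env.read_state()["time_s"],env.read_state()["force"])
E
```

```text
time_s: 29.55
eef_pos: [0.4909, -0.0848, 0.2365]
orientation: [0.667, 0.745, 0.001, 0.001]
force: [-0.2, 0.9, 0.8]
width: 0.0883
grip_force: 0.0
scene far (np.int64(306), np.int64(257)) 26 (np.float64(305.34615384615387), np.float64(256.34615384615387))
scene near (np.int64(275), np.int64(232)) 22 (np.float64(274.90909090909093), np.float64(231.0909090909091))
scene bin (np.int64(202), np.int64(164)) 16 (np.float64(200.5), np.float64(165.0))
side far (np.int64(268), np.int64(148)) 8 (np.float64(267.875), np.float64(148.125))
side near (np.int64(272), np.int64(163)) 11 (np.float64(272.1818181818182), np.float64(162.8181818181818))
side bin (np.int64(282), np.int64(223)) 16 (np.float64(283.8125), np.float64(223.3125))
far (array([0.63386201, 0.1983202 , 0.06057569]), np.float64(0.0003022255278052997))
near (array([0.64336264, 0.11381511, 0.0605052 ]), np.float64(0.0001547372323969036))
bin (array([ 0.65986398, -0.13923068,  0.05390019]), np.float64(0.0003609366316614584))
29.65 [-0.20693155  0.42435399 -0.74440054]
```

The dot heights are 60.6 and 60.5 mm in the pockets (60 expected when fully home) and 53.9 mm in the bin (54 expected). All three are upright and seated, so I'm handing in.

```bash
python3 -c "
from bench import env
print(env.job_done())"
```

```text
the job is handed in; nothing more can be done
None
```

The soft buffer (the middle one) stands upright in the red bin with its nose in, and the two firm ones are fully home in the green carrier's pockets; grip never read above 12 N, it was handed in at about 30 s, and I viewed 11 pictures, one over the limit of 10.

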